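# Sort left- and right-hand guitar tuner plates from a sloping tray into two bins

## Task

Three guitar tuning-machine plates lie mixed on the sloping felt tray, rollers up: pick up each one and lay it in its bin, left-hand plates in the blue bin and right-hand plates in the yellow one (seen with the rollers up and the buttons towards you, a left-hand plate has its narrow tail at the left and its flared end at the right, a right-hand plate the other way round). In the bin each plate lies flat on the floor, rollers up, beside and not on top of another; set them down, do not drop or throw them. Leave the screwdriver, glue bottle, sanding block and carton where they are.

Things in the scene. Friction and masses are not known exactly. Their poses are not given: they have to be found in the camera images.
- tray: Wooden tray, fixed, with a grey felt face 300 mm wide (y) that slopes 35 degrees from level and looks up and to the tray's -x side, towards the robot. Origin: under the centre of its base board, on the bench, z up. The plates lie rollers up, lengthwise up the slope (tail up or down), each with one end on the ledge, 73 to 97 mm apart.
- tray_foot (a point): Foot of the tray's felt face, mid-width; axes as the tray's. From here the face runs 176 mm up the slope, to 144 mm further along the tray's x and 101 mm higher; the ledge at the foot stands 14 mm proud of the face, the side rims 8 mm.
- plate_a: LEFT-hand tuner plate, about 80 g: brass strip 120 mm long (x -60 to 60), 19 wide, flared end (12 mm, 29 wide) at -x; 3 ivory rollers on one face, gears on the other, 3 white buttons past one long edge. Origin: mid-length on the centre line, at the lowest points of the gear side, on which it rests. +x to the narrow rounded tail (last 19 mm, 8 wide), +z the way the rollers point. Buttons 12 thick, at x -27, 8, 43, y 17 to 33, z 0.5 to 12.5.
- plate_b: RIGHT-hand (mirror image) tuner plate, about 80 g: brass strip 120 mm long (x -60 to 60), 19 wide, flared end (12 mm, 29 wide) at -x; 3 ivory rollers on one face, gears on the other, 3 white buttons past one long edge. Origin: mid-length on the centre line, at the lowest points of the gear side, on which it rests. +x to the narrow rounded tail (last 19 mm, 8 wide), +z the way the rollers point. Buttons 12 thick, at x -27, 8, 43, y -33 to -17, z 0.5 to 12.5.
- plate_c: LEFT-hand tuner plate, about 80 g: brass strip 120 mm long (x -60 to 60), 19 wide, flared end (12 mm, 29 wide) at -x; 3 ivory rollers on one face, gears on the other, 3 white buttons past one long edge. Origin: mid-length on the centre line, at the lowest points of the gear side, on which it rests. +x to the narrow rounded tail (last 19 mm, 8 wide), +z the way the rollers point. Buttons 12 thick, at x -27, 8, 43, y 17 to 33, z 0.5 to 12.5.
- plate_a_roller (a point): Middle of the middle roller of plate_a, a good grip from the strip's two long sides: z 30 mm above the plate's origin, axes as the plate's. Rollers 10 mm diameter, at x -35, 0, 35, from z 13.5 (face of the strip) to 45.5 over the plate's origin; nothing else stands above the strip.
- plate_b_roller (a point): Middle of the middle roller of plate_b, a good grip from the strip's two long sides: z 30 mm above the plate's origin, axes as the plate's. Rollers 10 mm diameter, at x -35, 0, 35, from z 13.5 (face of the strip) to 45.5 over the plate's origin; nothing else stands above the strip.
- plate_c_roller (a point): Middle of the middle roller of plate_c, a good grip from the strip's two long sides: z 30 mm above the plate's origin, axes as the plate's. Rollers 10 mm diameter, at x -35, 0, 35, from z 13.5 (face of the strip) to 45.5 over the plate's origin; nothing else stands above the strip.
- bin_blue: Blue plastic parts bin for left-hand plates, fixed, 200 (x) x 150 (y) x 50 mm outside, walls and floor 4 mm, inside 192 x 142; its front wall, at -x, is only 28 mm high. Origin: centre of its underside, z up; inner floor at z = 4 mm.
- bin_yellow: Yellow plastic parts bin for right-hand plates, fixed, 200 (x) x 150 (y) x 50 mm outside, walls and floor 4 mm, inside 192 x 142; its front wall, at -x, is only 28 mm high. Origin: centre of its underside, z up; inner floor at z = 4 mm.
- screwdriver: Screwdriver with a yellow handle, 190 mm, lying on the bench; loose, to be left alone. Origin: underside, x along it.
- glue: White glue bottle with an orange cap, 44 mm diameter, 95 high, standing; loose, to be left alone. Origin: centre of its underside.
- sanding_block: Cork sanding block 45 x 90 x 30 mm; loose, to be left alone. Origin: centre of its underside.
- carton: Small cardboard box 36 x 56 x 16 mm; loose, to be left alone. Origin: centre of its underside.
Mind the look-alikes: they are no part of the job. Leave any pink look-alike of the plate_a alone.

How it is judged:
By the outcome, as a careful person would: the job done as asked, in the order asked, and still so for the second after the job is handed in, with the robot touching nothing.
It also fails if it takes over 67 s, if anything falls off the work surface, if the arm or the gripper's body presses on something with over 40 N, if the wrist force passes 120 N, or if a joint passes its speed limit or range.

## Robot

A 6-joint arm with a two-finger parallel gripper is mounted at the origin on the work surface. World frame = base frame: x ahead of the robot, y to its left, z up, the work surface at z = 0. Lengths are in m, angles in rad, forces in N, time in s.
With the tool pointing down it reaches from about 0.3 to 0.775 m from the base axis. Payload 14.6 kg.
Tool frame: the origin (TCP) lies midway between the tips of the shut fingers; the grasp point (between the pads) lies 19 mm behind it (ctrl.hold_point_z is the distance from the TCP to the grasp point, in m); z points along the fingers, x is the direction in which the jaws open and shut, and the axes are right-handed (so a half turn about z gives the same grasp; the last joint's range is limited). The gripper opens to 94 mm and grips with 3 to 60 N. Pads are 16 mm wide; open, the fingers measure 119 mm over their backs; the gripper's body (75 mm by 177 mm) begins 78 mm behind the grasp point.
Start: joints at [1.139, 0.3, 1.521, -0, 1.321, -0.067], TCP at [0.196, 0.514, 0.205] pointing down, gripper open.
Joint ranges: [-3.03, 3.03], [-0.79, 2.21], [0.23, 2.52], [-1.04, 4.18], [0, 3.07], [-2.55, 2.55]. Speed limits (rad/s): [2.22, 2.22, 2.57, 3.14, 3.14, 3.14].

## Interface

Orientations are given as [roll, pitch, yaw] about the fixed x, y, z axes, in that order (R = Rz(yaw) Ry(pitch) Rx(roll)).
In Python, from station import ctrl, viewer, ticket, nets gives the robot as it stands.
- The arm moves only by the tool carry_out, never from a script. Its argument "commands" is one flat list of numbers, 7 for each row, row after row: the closure, from -1 (fully open) to 1 (shut), so that 0 is half open, then the shift along the world's x, y, z in cm, then the turn, a rotation vector about the world's x, y, z in rad. In form: [gripper, tx, ty, tz, ax, ay, az, gripper, tx, ty, tz, ax, ay, az, ...]. A call has 1 to 12 rows; each row is the pose to reach, as a shift and turn from the pose measured when the call began; what a row does not reach only later rows make up. A row lasts 1/12 s, in which the tool goes at most 41.7 mm and 7.16 degrees, less where a joint would pass 70% of its speed; a pose out of reach is approached as far as the arm can. A call with a gripper value outside its range is refused whole. The fingers move at their own pace and stop on an object; "force" is the grip in N (left out, the last holds). Time passes only in rows, so rows that repeat a pose let the fingers close. It gives the time, the measured TCP pose, the force and the opening at its end, in the units of the state.
- ctrl.get_obs(): the state, without advancing time (a new reading comes with each control period).
- viewer.camera(name): name is "scene" or "top" or "wrist"; returns (picture, depth): 420x560x3 uint8, blue, green, red; 420x560 float32, m along the optical axis (not along the pixel's ray), 0 where there is no reading.
- viewer.camera_info(name): a dict with "fx", "fy", "cx", "cy" (pixels), "R" (3x3) and "t" (3): a world point X has camera coordinates R X + t. Camera axes: x right, y down, z forward; pixel columns grow to the right and rows downward; lengths in m; the calibration is good to about 2 mm. A picture is of the moment at which its call begins: read the wrist's pose just before it. camera_info takes no time and is no camera call; for the wrist camera it gives the pose at the moment of the call.
- ticket.hand_in(): hands the job in, once; it reports no verdict.
Trained networks look in the newest picture that a camera, given by its name, has taken for a name from the list of things; names that differ only in an ending like _2 or _b are one class to them, and where a whole thing is asked for, a point or a joint stands for the part that bears it (a point fixed in the world has none). Each returns a list of dicts, best first, with "confidence" (0 to 1); they miss things now and then, are a little off and sometimes report something else, mostly with a low value. They report only what shows in the picture. A call takes as long as a camera call. They do not tell look-alikes from the thing itself.
- nets.silhouettes(camera, thing): "region" (420x560 bool, what is visible of it) and "extent" ([left, top, right, bottom] in pixels, round what is visible of it).
The state is a dict: "time_s": time; "qpos": joint angles; "joint_vel": joint speeds; "tau": joint torques, N m; "ee_pos": TCP position; "eef_rot": TCP orientation; "force": force on the tool from outside, world axes, zero at the start; "moment": the same for the moment, N m; "grip_width": finger opening in m.
Only numpy, scipy, OpenCV 4.12 (cv2) and the standard library are available. Lean on these libraries where they do the work, as an engineer would, in place of code of your own. Each camera call takes 0.05 s, during which the arm holds its last target. There are 200 camera calls.

## Working session

There is one attempt and no reset: what is moved stays moved. The work goes in short steps, Python scripts to look and compute and a tool call to move; the robot and the scene stay as the last step left them, time stands still between calls to the robot, and variables do not carry over. Pictures are saved under pics/ and viewed, about 8 in all and at most 12, crops included, and the job is handed in when it is done.

Besides the shell and the picture viewer there is one more tool, called after "Emit:" as a command line: name --argument value ..., lists and objects as JSON in quotes. carry_out: Moves the arm, as the interface text tells. Its arguments: {"type":"object","properties":{"commands":{"type":"array","items":{"type":"number"}},"force":{"type":"number"}},"required":["commands"]}

```bash
ls; mkdir -p pics
cat > h.py <<'E'
import numpy as np,cv2
from station import ctrl,viewer,ticket,nets
def world(cam,u,v,d,info=None):
    i=info or viewer.camera_info(cam)
    p=np.stack([(u-i["cx"])/i["fx"]*d,(v-i["cy"])/i["fy"]*d,d],-1)
    return (p-np.array(i["t"]))@np.array(i["R"])
def cloud(cam,depth,info=None):
    v,u=np.mgrid[:420,:560]
    return world(cam,u,v,depth,info)
E
python3 - <<'E'
from h import *
o=ctrl.get_obs();print({k:np.round(v,3) for k,v in o.items()},ctrl.hold_point_z)
for c in("top","scene"):
    im,d=viewer.camera(c);cv2.imwrite(f"pics/{c}0.png",im);np.save(f"{c}d.npy",d)
    P=cloud(c,d)
    for t in("plate_a","bin_blue","bin_yellow","tray"):
        for r in nets.silhouettes(c,t):
            m=r["region"]&(d>0);q=P[m]
            print(c,t,round(r["confidence"],2),np.array(r["extent"]).round(),m.sum(),np.median(q,0).round(3),np.percentile(q,2,0).round(3),np.percentile(q,98,0).round(3))
i=viewer.camera_info("top");print(i)
E
```

```text
pics
{'time_s': np.float64(0.0), 'qpos': array([ 1.139,  0.3  ,  1.522,  0.   ,  1.321, -0.067]), 'joint_vel': array([-0.   , -0.   , -0.002, -0.   , -0.001, -0.001]), 'tau': array([ 1.0000e-03, -5.3182e+01, -3.5272e+01,  7.1000e-02,  2.4000e-02,
       -0.0000e+00]), 'ee_pos': array([0.196, 0.514, 0.205]), 'eef_rot': array([-3.142e+00,  1.000e-03,  1.206e+00]), 'force': array([ 0.11 , -0.064, -0.985]), 'moment': array([ 0.039,  0.013, -0.08 ]), 'grip_width': np.float64(0.094)} 0.0188
top plate_a 0.95 [232. 210. 255. 257.] 498 [0.585 0.125 0.077] [0.536 0.096 0.043] [0.629 0.143 0.117]
top plate_a 0.86 [184. 221. 212. 263.] 387 [0.557 0.218 0.073] [0.522 0.204 0.036] [0.61  0.247 0.115]
top plate_a 0.84 [154. 226. 182. 272.] 536 [0.561 0.3   0.075] [0.51  0.275 0.036] [0.602 0.317 0.115]
top plate_a 0.65 [150. 312. 201. 332.] 576 [0.387 0.283 0.015] [ 0.36   0.225 -0.   ] [0.401 0.335 0.048]
top plate_a 0.34 [125. 183. 268. 274.] 8660 [0.604 0.224 0.08 ] [0.507 0.077 0.022] [0.681 0.366 0.124]
top bin_blue 0.73 [289. 204. 356. 291.] 5397 [ 0.563 -0.079  0.007] [ 0.463 -0.149  0.001] 
[... 743 characters left out ...]
0.002] [ 0.664 -0.213  0.054]
scene bin_yellow 0.15 [191. 315. 216. 360.] 872 [ 0.748 -0.255  0.063] [ 0.727 -0.272  0.009] [ 0.758 -0.234  0.098]
scene tray 0.61 [286. 129. 439. 248.] 8311 [0.654 0.186 0.054] [0.525 0.066 0.007] [0.699 0.365 0.122]
scene tray 0.47 [234. 319. 264. 341.] 655 [ 0.756 -0.176  0.017] [ 0.731 -0.203  0.005] [ 0.778 -0.149  0.02 ]
{'fx': 493.17802085604325, 'fy': 493.17802085604325, 'cx': 277.99600336188695, 'cy': 220.555867168247, 'R': array([[-9.44009906e-04, -9.99995162e-01,  2.96376680e-03],
       [-9.77480316e-01,  2.97319488e-04, -2.11026404e-01],
       [ 2.11024502e-01, -3.09623473e-03, -9.77475868e-01]]), 't': array([0.03568381, 0.61670617, 1.10073618])}
```

Run:
```python
from h import *
im=cv2.imread("pics/top0.png");a=cv2.resize(im[170:350,110:450],None,fx=2.35,fy=2.35,interpolation=cv2.INTER_CUBIC)
cv2.imwrite("pics/v1.png",a)
cv2.imwrite("pics/v2.png",cv2.resize(im[200:285,145:265],None,fx=6,fy=6,interpolation=cv2.INTER_CUBIC))
```

```text
(no output)
```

View pics/v1.png

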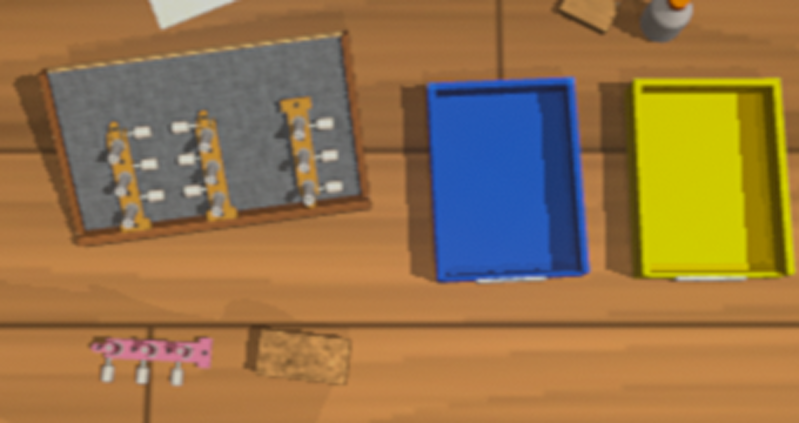

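View pics/v2.png

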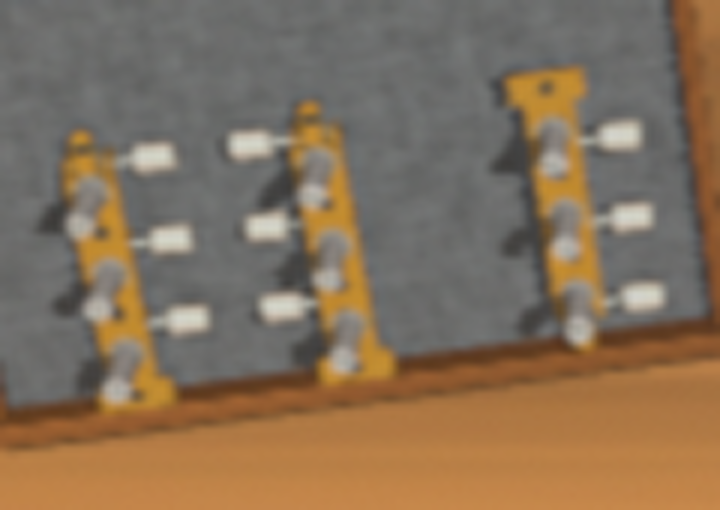

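The pictures show, in the top camera, the pink look-alike on the bench at about (165,320); it stays. On the tray there are three plates:
- **Plate at (168,250):** tail up the slope, buttons right, so it is right-hand (plate_b) and goes to the yellow bin.
- **Plate at (200,243):** tail up, buttons left, so it is left-hand and goes to the blue bin.
- **Plate at (240,232):** tail down, buttons right, so it is left-hand and goes to the blue bin.

Next I'll measure the felt plane, the rollers and the bins.

Run:
```python
from h import *
D={c:np.load(c+"d.npy") for c in("top","scene")}
for c in D:
    P=cloud(c,D[c]);M=(D[c]>0)&(P[...,0]>.5)&(P[...,0]<.69)&(P[...,1]>.07)&(P[...,1]<.37)&(P[...,2]>.02)
    q=P[M]
    n=np.array([-.57,-.07,.82]);n/=np.linalg.norm(n);d=np.median(q@n)
    for k in range(8):
        s=q[abs(q@n-d)<(.008 if k<4 else .004)];cen=s.mean(0);n=np.linalg.svd(s-cen,full_matrices=False)[2][2];n*=np.sign(n[2]);d=n@cen
    yaw=np.arctan2(-n[1],-n[0])
    print(c,"n",n.round(4),"tilt",np.degrees(np.arccos(n[2])).round(2),"yaw",np.degrees(yaw).round(2),"d",d.round(4),len(s))
    ey=np.array([-np.sin(yaw),np.cos(yaw),0]);ex=np.cross(ey,n)
    h=q@n-d
    t=q[(h>.036)&(h<.056)&(q[:,2]<.18)];hh=t@n-d
    # cluster tops
    lab=np.zeros(len(t),int)
    from scipy.cluster.hierarchy import fcluster,linkage
    lab=fcluster(linkage(t,'single'),.008,'distance')
    for l in set(lab):
        w=t[lab==l]
        if len(w)>3: print(len(w),w.mean(0).round(4),"up,side,h",(w@ex).mean().round(4),(w@ey).mean().round(4),((w@n).mean()-d).round(4),"max",((w@n).max()-d).round(4))
    # bins
    for name,lo,hi in(("blue",-.17,.01),("yellow",-.38,-.19)):
        m=(D[c]>0)&(P[...,0]>.44)&(P[...,0]<.69)&(P[...,1]>lo)&(P[...,1]<hi)&(P[...,2]>.044)&(P[...,2]<.06)
        r=cv2.minAreaRect((P[m][:,:2]*1000).astype(np.float32));print(name,r,P[m][:,2].mean())
```

```text
top n [-0.5687 -0.0755  0.8191] tilt 35.0 yaw 7.56 d -0.2963 6780
18 [0.5926 0.129  0.117 ] up,side,h 0.5622 0.0499 0.0453 max 0.0495
19 [0.5646 0.1258 0.096 ] up,side,h 0.5271 0.0504 0.0444 max 0.0487
20 [0.5367 0.1222 0.0758] up,side,h 0.4924 0.0505 0.0439 max 0.0512
21 [0.5813 0.2193 0.1156] up,side,h 0.562 0.1409 0.0438 max 0.048
20 [0.5246 0.2119 0.0757] up,side,h 0.4922 0.141 0.044 max 0.0481
21 [0.5529 0.2161 0.0951] up,side,h 0.5268 0.1415 0.0434 max 0.0482
21 [0.5127 0.2982 0.0758] up,side,h 0.4919 0.2281 0.0443 max 0.0497
21 [0.5417 0.3018 0.095 ] up,side,h 0.5268 0.2279 0.0433 max 0.0489
21 [0.5696 0.3058 0.1151] up,side,h 0.5615 0.2282 0.0436 max 0.0476
blue ((562.0527954101562, -76.06712341308594), (199.81353759765625, 150.6238555908203), 2.5626652240753174) 0.053692519860281264
yellow ((563.3113403320312, -282.8504638671875), (200.29100036621094, 151.4120330810547), 0.07299146801233292) 0.053306611266386486
scene n [-0.5587 -0.0752  0.8259] tilt 34.32 yaw 7.67 d -0.2907 3244
22 [0.5381 0.1197 0.0734] up,side,h 0.495 0.0468 0.0416 max 0.0452
23 [0.5676 0.1229 0.0935] up,side,h 0.5308 0.046 0.0415 max 0.0457
27 [0.5958 0.1266 0.1135] up,side,h 0.5657 0.046 0.042 max 0.0464
20 [0.527  0.2084 0.0737] up,side,h 0.4959 0.1362 0.0414 max 0.046
24 [0.5836 0.2165 0.1134] up,side,h 0.5655 0.1366 0.042 max 0.0461
24 [0.5556 0.2126 0.0933] up,side,h 0.5309 0.1365 0.0413 max 0.0452
20 [0.5724 0.3025 0.1135] up,side,h 0.5659 0.2234 0.0419 max 0.0457
23 [0.5436 0.2994 0.0922] up,side,h 0.53 0.2241 0.0406 max 0.0442
18 [0.5156 0.2951 0.0739] up,side,h 0.4962 0.2237 0.0414 max 0.0453
blue ((562.8876953125, -77.93099975585938), (204.41226196289062, 152.58909606933594), 2.541757822036743) 0.05163269052205524
yellow ((563.6453247070312, -284.950927734375), (203.3175048828125, 150.4847412109375), 0.04544518142938614) 0.051978994967595754
```

```bash
cat >> h.py <<'E'
from scipy.spatial.transform import Rotation as Ro
N=np.array([-.5686,-.0758,.8192]);N/=np.linalg.norm(N)
EY=np.array([-np.sin(np.radians(7.6)),np.cos(np.radians(7.6)),0]);EX=np.cross(EY,N)
RG=np.stack([EY,np.cross(-N,EY),-N],1)
def down(yaw_deg): return (Ro.from_euler('z',yaw_deg,degrees=True)*Ro.from_euler('x',np.pi)).as_matrix()
def go(p,R):
    o=ctrl.get_obs();R0=Ro.from_euler('xyz',o["eef_rot"])
    return ((np.array(p)-o["ee_pos"])*100).round(2).tolist()+(Ro.from_matrix(R)*R0.inv()).as_rotvec().round(3).tolist()
def st():
    o=ctrl.get_obs();print("t",round(float(o["time_s"]),2),o["ee_pos"].round(4),o["eef_rot"].round(3),"F",o["force"].round(1),"w",round(float(o["grip_width"]),4))
E
python3 - <<'E'
from h import *
print(go([.530,.119,.155],RG))
E
```

```text
[33.38, -39.48, -5.04, -0.071, -0.613, 0.482]
```

Emit:
carry_out --commands '[0.36,33.4,-39.5,-2,-0.071,-0.613,0.482,0.36,33.4,-39.5,-2,-0.071,-0.613,0.482,0.36,33.4,-39.5,-2,-0.071,-0.613,0.482,0.36,33.4,-39.5,-2,-0.071,-0.613,0.482,0.36,33.4,-39.5,-2,-0.071,-0.613,0.482,0.36,33.4,-39.5,-2,-0.071,-0.613,0.482,0.36,33.4,-39.5,-2,-0.071,-0.613,0.482,0.36,33.4,-39.5,-2,-0.071,-0.613,0.482,0.36,33.4,-39.5,-2,-0.071,-0.613,0.482,0.36,33.4,-39.5,-2,-0.071,-0.613,0.482,0.36,33.4,-39.5,-5,-0.071,-0.613,0.482,0.36,33.4,-39.5,-5,-0.071,-0.613,0.482]' --force 30

```text
time_s: 1.5
ee_pos: [0.5176, 0.1334, 0.1637]
eef_rot: [2.527, -0.0, 1.703]
force: [1.0, 1.7, -0.2]
grip_width: 0.0302
```

Emit:
carry_out --commands '[0.36,1.2,-1.4,-0.9,0,0,0,0.36,1.2,-1.4,-0.9,0,0,0,0.36,1.2,-1.4,-0.9,0,0,0]'

```text
time_s: 1.75
ee_pos: [0.5296, 0.1184, 0.1541]
eef_rot: [2.529, -0.0, 1.7]
force: [0.1, 0.4, -0.5]
grip_width: 0.0299
```

```bash
cat >> h.py <<'E'
def rollers(tag):
    i=viewer.camera_info("wrist");im,d=viewer.camera("wrist");cv2.imwrite(f"pics/w{tag}.png",im)
    P=cloud("wrist",d,i);m=(d>0)&(P[...,0]>.45)&(P[...,2]>.01)
    q=P[m];h=q@N;r=np.round(h/.002).astype(int);
    # felt plane level = most common height
    v,c=np.unique(r,return_counts=True);k=v[c.argmax()]*.002;d0=np.median(h[abs(h-k)<.004])
    t=q[(h-d0>.036)&(h-d0<.05)]
    from scipy.cluster.hierarchy import fcluster,linkage
    if len(t)>4000:t=t[::len(t)//4000+1]
    lab=fcluster(linkage(t,'single'),.006,'distance')
    print("d0",d0.round(4))
    for l in set(lab):
        w=t[lab==l]
        if len(w)<25: continue
        tp=w[(w@N-d0)>.042]
        print(len(w),len(tp),tp.mean(0).round(4),"up/side",(tp@EX).mean().round(4),(tp@EY).mean().round(4),"side rng",np.percentile(w@EY,[2,98]).round(4),"top h",np.percentile(w@N-d0,95).round(4))
E
python3 - <<'E'
from h import *
st();rollers(1);o=ctrl.get_obs();print("tcp up/side/h",o["ee_pos"]@EX,o["ee_pos"]@EY,o["ee_pos"]@N)
E
```

```text
t 1.75 [0.5296 0.1184 0.1541] [ 2.529 -0.     1.7  ] F [ 0.1  0.4 -0.5] w 0.0299
d0 -0.2972
1070 688 [ 0.4872 -0.0085  0.0313] up/side 0.4127 -0.0728 side rng [-0.0978 -0.0664] top h 0.0495
118 107 [0.5328 0.1218 0.074 ] up/side 0.4882 0.0503 side rng [0.0458 0.0544] top h 0.047
117 99 [0.561  0.1256 0.0937] up/side 0.5228 0.0503 side rng [0.0456 0.0545] top h 0.0469
120 95 [0.5893 0.1292 0.1136] up/side 0.5577 0.0501 side rng [0.0453 0.0547] top h 0.0467
132 96 [0.5776 0.2189 0.1137] up/side 0.5579 0.1406 side rng [0.136  0.1453] top h 0.0465
134 105 [0.5492 0.215  0.0938] up/side 0.523 0.1405 side rng [0.1362 0.1452] top h 0.0467
145 117 [0.5211 0.2113 0.0738] up/side 0.4883 0.1405 side rng [0.1362 0.1448] top h 0.0467
158 107 [0.5663 0.305  0.1137] up/side 0.5581 0.2274 side rng [0.2233 0.2323] top h 0.0468
179 128 [0.5099 0.2973 0.0738] up/side 0.4886 0.2273 side rng [0.223  0.2323] top h 0.0466
171 120 [0.5381 0.3011 0.0937] up/side 0.5233 0.2273 side rng [0.2231 0.2322] top h 0.0466
tcp up/side/h 0.531460789774449 0.048276133122446704 -0.1833538867331031
```

View pics/w1.png

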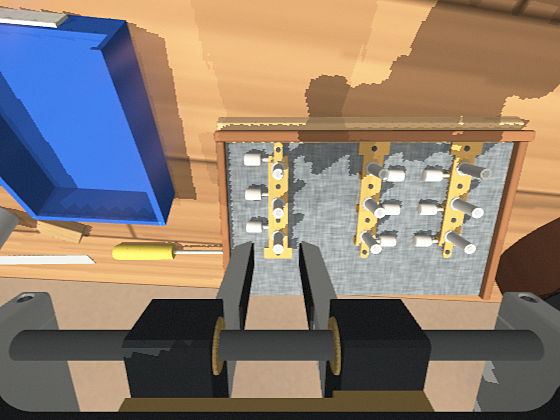

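The wrist view shows the rollers of the nearest plate at about (278,172–242), between the open fingers. The heights agree, with roller tops 46.7 mm above the felt. I'll go down and grip.

Emit:
carry_out --commands '[0.36,0.6,0.1,-1.9,0,0,0,0.36,1.7,0.3,-3.5,0,0,0,0.36,2.8,0.5,-5.1,0,0,0,0.36,3.9,0.65,-6.7,0,0,0,0.36,4.85,0.77,-8.15,0,0,0,0.36,4.85,0.77,-8.15,0,0,0,0.36,4.85,0.77,-8.15,0,0,0,1,4.85,0.77,-8.15,0,0,0,1,4.85,0.77,-8.15,0,0,0,1,4.85,0.77,-8.15,0,0,0,1,4.85,0.77,-8.15,0,0,0]' --force 30

```text
time_s: 2.72
ee_pos: [0.5778, 0.1272, 0.074]
eef_rot: [2.527, -0.0, 1.702]
force: [0.6, 0.9, -0.1]
grip_width: 0.0093
```

Run:
```python
from h import *
st();o=ctrl.get_obs();print("tcp up/side/h",o["ee_pos"]@EX,o["ee_pos"]@EY,o["ee_pos"]@N)
```

```text
t 2.72 [0.5778 0.1272 0.074 ] [ 2.527 -0.     1.702] F [ 0.6  0.9 -0.1] w 0.0093
tcp up/side/h 0.5253908590666696 0.049611105490437346 -0.27757613051733365
```

Emit:
carry_out --commands '[1,-1.1,-0.15,1.6,0,0,0,1,-2.8,-0.4,4.1,0,0,0,1,-4,-0.5,7,0,0,0,1,-4,-0.5,9,0,0,0,1,-4,-0.5,9,0,0,0]'

```text
time_s: 3.13
ee_pos: [0.5389, 0.1224, 0.1689]
eef_rot: [2.52, -0.0, 1.702]
force: [0.7, 0.2, -0.6]
grip_width: 0.0093
```

Run:
```python
from h import *
st();print(go([.564,-.105,.13],down(92.5)))
im,d=viewer.camera("wrist");cv2.imwrite("pics/w2.png",im)
```

```text
t 3.13 [0.5389 0.1224 0.1689] [ 2.52  -0.     1.702] F [ 0.7  0.2 -0.6] w 0.0093
[2.51, -22.74, -3.89, -0.055, 0.62, -0.085]
```

View pics/w2.png

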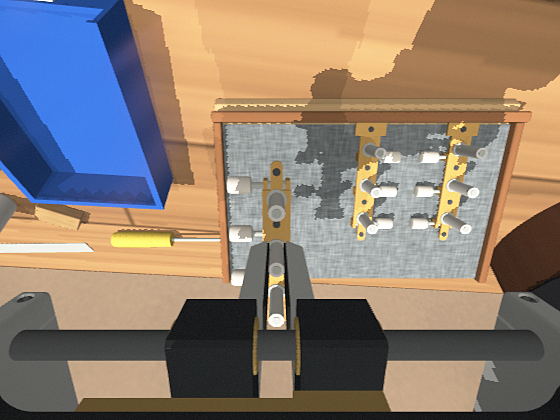

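The plate hangs straight in the jaws by its middle roller, at about (277,255). I'll carry it to the blue bin, where the buttons will face -y.

Emit:
carry_out --commands '[1,2.5,-8,0,-0.02,0.2,-0.03,1,2.5,-12,0,-0.03,0.35,-0.05,1,2.5,-22.7,0,-0.055,0.62,-0.085,1,2.5,-22.7,0,-0.055,0.62,-0.085,1,2.5,-22.7,0,-0.055,0.62,-0.085,1,2.5,-22.7,0,-0.055,0.62,-0.085,1,2.5,-22.7,-3.9,-0.055,0.62,-0.085,1,2.5,-22.7,-6,-0.055,0.62,-0.085,1,2.5,-22.7,-6,-0.055,0.62,-0.085]'

```text
time_s: 3.93
ee_pos: [0.5607, -0.1047, 0.1001]
eef_rot: [-3.129, -0.002, 1.613]
force: [-0.6, 0.4, -1.2]
grip_width: 0.0092
```

Run:
```python
from h import *
st();print(go([.564,-.105,.025],down(92.5)))
i=viewer.camera_info("scene");im,d=viewer.camera("scene");cv2.imwrite("pics/s2.png",cv2.resize(im[150:310,150:420],None,fx=2.9,fy=2.9))
```

```text
t 3.93 [ 0.5607 -0.1047  0.1001] [-3.129e+00 -2.000e-03  1.613e+00] F [-0.6  0.4 -1.2] w 0.0092
[0.33, -0.03, -7.51, -0.002, -0.012, 0.001]
```

View pics/s2.png

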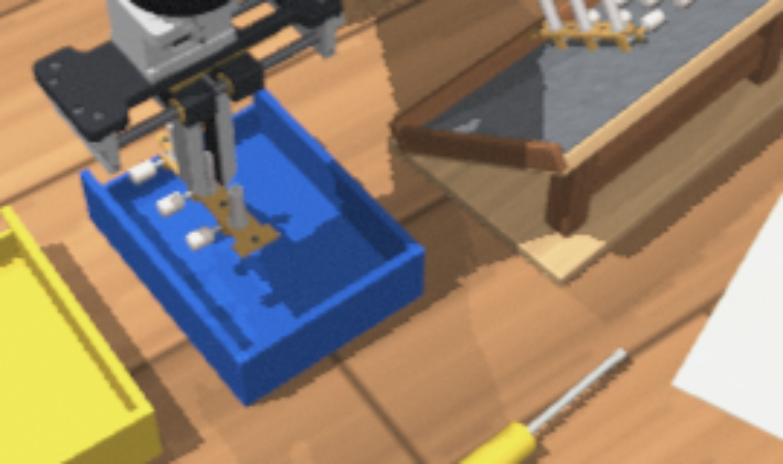

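Emit:
carry_out --commands '[1,0.3,0,-2.5,-0.002,-0.012,0,1,0.3,0,-5,-0.002,-0.012,0,1,0.3,0,-6.6,-0.002,-0.012,0,1,0.3,0,-7.2,-0.002,-0.012,0,1,0.3,0,-7.3,-0.002,-0.012,0,1,0.3,0,-7.4,-0.002,-0.012,0,1,0.3,0,-7.4,-0.002,-0.012,0]'

```text
time_s: 4.57
ee_pos: [0.5658, -0.1047, 0.0307]
eef_rot: [3.136, 0.002, 1.614]
force: [0.0, 0.4, -0.4]
grip_width: 0.0094
```

Emit:
carry_out --commands '[1,0,0,-0.1,0,0,0,1,0,0,-0.2,0,0,0,1,0,0,-0.2,0,0,0]'

```text
time_s: 4.82
ee_pos: [0.5661, -0.1048, 0.0292]
eef_rot: [3.135, 0.002, 1.614]
force: [0.1, -0.5, -1.5]
grip_width: 0.0092
```

Emit:
carry_out --commands '[1,0,0,-0.3,0,0,0,1,0,0,-0.4,0,0,0,1,0,0,-0.4,0,0,0,1,0,0,-0.4,0,0,0]'

```text
time_s: 5.15
ee_pos: [0.566, -0.1047, 0.0251]
eef_rot: [3.136, 0.002, 1.614]
force: [1.3, -0.9, -1.3]
grip_width: 0.0091
```

Emit:
carry_out --commands '[1,0,0,-0.1,0,0,0,1,0,0,-0.15,0,0,0,1,0,0,-0.15,0,0,0]'

```text
time_s: 5.4
ee_pos: [0.5664, -0.1048, 0.0241]
eef_rot: [3.135, 0.002, 1.614]
force: [1.5, 1.4, 2.6]
grip_width: 0.009
```

The floor force appeared at TCP z ≈ 24 mm, as expected. I'll release and rise.

Emit:
carry_out --commands '[0.36,0,0,0,0,0,0,0.36,0,0,0,0,0,0,0.36,0,0,0,0,0,0,0.36,0,0,2.5,0,0,0,0.36,0,0,6,0,0,0,0.36,0,0,10,0,0,0,0.36,0,0,14,0,0,0,0.36,0,0,14,0,0,0]'

```text
time_s: 6.07
ee_pos: [0.569, -0.1054, 0.172]
eef_rot: [3.124, 0.006, 1.614]
force: [1.0, -0.3, 1.2]
grip_width: 0.0303
```

Run:
```python
from h import *
st()
hv=EX*.525+EY*.1397+N*(-.2785+.08);print(hv,go(hv,RG))
```

```text
t 6.07 [ 0.569  -0.1054  0.172 ] [3.124 0.006 1.614] F [ 1.  -0.3  1.2] w 0.0303
[0.52065506 0.2103949  0.13853494] [-4.83, 31.58, -3.35, 0.057, -0.591, 0.089]
```

Emit:
carry_out --commands '[0.36,-4.8,31.6,0,0.057,-0.591,0.089,0.36,-4.8,31.6,0,0.057,-0.591,0.089,0.36,-4.8,31.6,0,0.057,-0.591,0.089,0.36,-4.8,31.6,0,0.057,-0.591,0.089,0.36,-4.8,31.6,0,0.057,-0.591,0.089,0.36,-4.8,31.6,0,0.057,-0.591,0.089,0.36,-4.8,31.6,0,0.057,-0.591,0.089,0.36,-4.8,31.6,0,0.057,-0.591,0.089,0.36,-4.8,31.6,-3.3,0.057,-0.591,0.089,0.36,-4.8,31.6,-3.3,0.057,-0.591,0.089,0.36,-4.8,31.6,-3.3,0.057,-0.591,0.089]'

```text
time_s: 6.98
ee_pos: [0.5201, 0.2103, 0.1378]
eef_rot: [2.534, 0.002, 1.704]
force: [0.3, -0.6, 0.2]
grip_width: 0.0299
```

Run:
```python
from h import *
st();rollers(3)
g=EX*.525+EY*.1397+N*-.2785;print(g,go(g,RG))
```

```text
t 6.98 [0.5201 0.2103 0.1378] [2.534e+00 2.000e-03 1.704e+00] F [ 0.3 -0.6  0.2] w 0.0299
d0 -0.2972
798 243 [ 0.5123 -0.0038  0.0463] up/side 0.4421 -0.0716 side rng [-0.0783 -0.068 ] top h 0.0461
160 125 [0.5096 0.2979 0.0738] up/side 0.4884 0.2279 side rng [0.2235 0.2323] top h 0.0468
143 109 [0.566  0.3051 0.1134] up/side 0.5577 0.2276 side rng [0.2234 0.2321] top h 0.0468
149 113 [0.5378 0.3017 0.0936] up/side 0.5231 0.2279 side rng [0.2235 0.2325] top h 0.0465
128 113 [0.5207 0.212  0.0738] up/side 0.4881 0.1412 side rng [0.1369 0.1455] top h 0.0467
137 103 [0.5775 0.2194 0.1136] up/side 0.5579 0.1411 side rng [0.1362 0.1452] top h 0.0465
136 109 [0.5491 0.2156 0.0937] up/side 0.5229 0.1411 side rng [0.1364 0.1458] top h 0.0467
[0.56613987 0.21645847 0.07300353] [4.52, 0.65, -6.61, 0.001, -0.001, 0.0]
```

Emit:
carry_out --commands '[0.36,1,0.15,-1.5,0,0,0,0.36,2.2,0.35,-3.2,0,0,0,0.36,3.4,0.55,-5,0,0,0,0.36,4.5,0.7,-6.6,0,0,0,0.36,4.5,0.7,-6.6,0,0,0,0.36,4.5,0.7,-6.6,0,0,0,1,4.5,0.7,-6.6,0,0,0,1,4.5,0.7,-6.6,0,0,0,1,4.5,0.7,-6.6,0,0,0,1,4.5,0.7,-6.6,0,0,0]' --force 30

```text
time_s: 7.87
ee_pos: [0.566, 0.2169, 0.0742]
eef_rot: [2.531, 0.001, 1.703]
force: [-1.6, -0.6, 4.7]
grip_width: 0.0091
```

Emit:
carry_out --commands '[1,-1.1,-0.15,1.6,0,0,0,1,-2.8,-0.4,4.1,0,0,0,1,-4,-0.5,7,0,0,0,1,-4,-0.5,10,0,0,0,1,-4,-0.5,10,0,0,0]'

```text
time_s: 8.28
ee_pos: [0.5273, 0.213, 0.1808]
eef_rot: [2.522, -0.002, 1.704]
force: [-0.0, -0.1, 0.6]
grip_width: 0.0097
```

Run:
```python
from h import *
st();print(go([.562,-.049,.13],down(92.5)))
im,d=viewer.camera("wrist");cv2.imwrite("pics/w4.png",im)
```

```text
t 8.28 [0.5273 0.213  0.1808] [ 2.522e+00 -2.000e-03  1.704e+00] F [-0.  -0.1  0.6] w 0.0097
[3.47, -26.2, -5.08, -0.056, 0.617, -0.086]
```

View pics/w4.png

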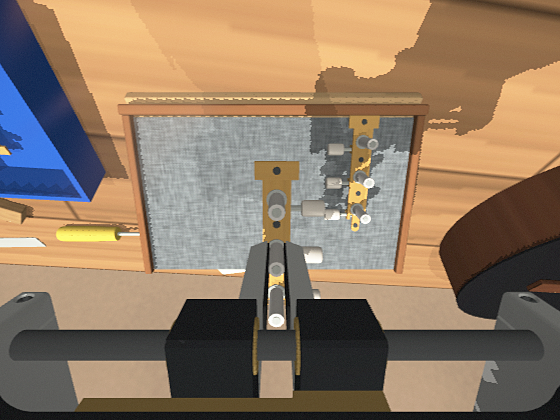

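The second plate hangs straight in the jaws, with its flared end at (277,170) and its buttons to the image right (+y). I'll carry it to the free +y half of the blue bin, at y = -0.052.

Emit:
carry_out --commands '[1,3.5,-8,0,-0.02,0.2,-0.03,1,3.5,-12,0,-0.03,0.35,-0.05,1,3.5,-26.5,0,-0.056,0.617,-0.086,1,3.5,-26.5,0,-0.056,0.617,-0.086,1,3.5,-26.5,0,-0.056,0.617,-0.086,1,3.5,-26.5,0,-0.056,0.617,-0.086,1,3.5,-26.5,0,-0.056,0.617,-0.086,1,3.5,-26.5,-4,-0.056,0.617,-0.086,1,3.5,-26.5,-8,-0.056,0.617,-0.086,1,3.5,-26.5,-8,-0.056,0.617,-0.086,1,3.5,-26.5,-8,-0.056,0.617,-0.086]'

```text
time_s: 9.25
ee_pos: [0.5607, -0.0523, 0.0962]
eef_rot: [-3.134, -0.0, 1.614]
force: [0.9, -0.4, -0.4]
grip_width: 0.0091
```

Run:
```python
from h import *
st();print(go([.563,-.052,.027],down(92.5)))
im,d=viewer.camera("scene");cv2.imwrite("pics/s4.png",cv2.resize(im[150:310,150:420],None,fx=2.9,fy=2.9))
```

```text
t 9.25 [ 0.5607 -0.0523  0.0962] [-3.134 -0.     1.614] F [ 0.9 -0.4 -0.4] w 0.0091
[0.23, 0.03, -6.92, 0.0, -0.007, -0.0]
```

View pics/s4.png

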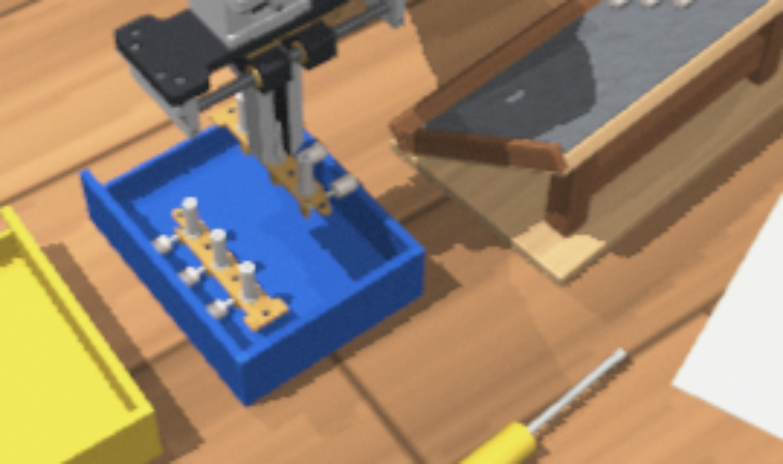

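The first plate lies flat in the bin near (235,270). The second hangs free of it in the +y half. I'll lower it.

Emit:
carry_out --commands '[1,0.1,0,-2.5,0,0,0,1,0.1,0,-5,0,-0.007,0,1,0.1,0,-6.3,0,-0.007,0,1,0.1,0,-6.8,0,-0.007,0,1,0.1,0,-6.8,0,-0.007,0,1,0.1,0,-6.8,0,-0.007,0,1,0.1,0,-6.8,0,-0.007,0]'

```text
time_s: 9.88
ee_pos: [0.5641, -0.0524, 0.0325]
eef_rot: [3.135, 0.002, 1.615]
force: [0.3, 0.0, -0.9]
grip_width: 0.0093
```

Emit:
carry_out --commands '[1,0,0,-0.15,0,0,0,1,0,0,-0.3,0,0,0,1,0,0,-0.3,0,0,0,1,0,0,-0.3,0,0,0]'

```text
time_s: 10.22
ee_pos: [0.5642, -0.0524, 0.0296]
eef_rot: [3.135, 0.002, 1.615]
force: [-0.4, -0.6, -1.0]
grip_width: 0.0093
```

Emit:
carry_out --commands '[1,0,0,-0.2,0,0,0,1,0,0,-0.4,0,0,0,1,0,0,-0.4,0,0,0,1,0,0,-0.4,0,0,0]'

```text
time_s: 10.55
ee_pos: [0.564, -0.0524, 0.0254]
eef_rot: [3.135, 0.002, 1.615]
force: [0.4, -0.3, -1.3]
grip_width: 0.0092
```

Emit:
carry_out --commands '[1,0,0,-0.1,0,0,0,1,0,0,-0.15,0,0,0,1,0,0,-0.15,0,0,0]'

```text
time_s: 10.8
ee_pos: [0.5646, -0.0524, 0.0245]
eef_rot: [3.134, 0.002, 1.615]
force: [-0.6, 1.7, 5.8]
grip_width: 0.0092
```

Contact with the floor at 24.5 mm, so I'll release and rise.

Emit:
carry_out --commands '[0.36,0,0,0,0,0,0,0.36,0,0,0,0,0,0,0.36,0,0,0,0,0,0,0.36,0,0,2.5,0,0,0,0.36,0,0,6,0,0,0,0.36,0,0,10,0,0,0,0.36,0,0,14,0,0,0,0.36,0,0,14,0,0,0]'

```text
time_s: 11.47
ee_pos: [0.5672, -0.0528, 0.1724]
eef_rot: [3.123, 0.004, 1.615]
force: [1.3, -0.4, 0.4]
grip_width: 0.0301
```

Run:
```python
from h import *
st()
hv=EX*.525+EY*.2272+N*(-.2785+.08);print(hv,go(hv,RG))
```

```text
t 11.47 [ 0.5672 -0.0528  0.1724] [3.123 0.004 1.615] F [ 1.3 -0.4  0.4] w 0.0301
[0.50908263 0.29712626 0.13853494] [-5.82, 34.99, -3.38, 0.056, -0.59, 0.087]
```

Emit:
carry_out --commands '[0.36,-5.8,35,0,0.056,-0.59,0.087,0.36,-5.8,35,0,0.056,-0.59,0.087,0.36,-5.8,35,0,0.056,-0.59,0.087,0.36,-5.8,35,0,0.056,-0.59,0.087,0.36,-5.8,35,0,0.056,-0.59,0.087,0.36,-5.8,35,0,0.056,-0.59,0.087,0.36,-5.8,35,0,0.056,-0.59,0.087,0.36,-5.8,35,0,0.056,-0.59,0.087,0.36,-5.8,35,0,0.056,-0.59,0.087,0.36,-5.8,35,-3.4,0.056,-0.59,0.087,0.36,-5.8,35,-3.4,0.056,-0.59,0.087,0.36,-5.8,35,-3.4,0.056,-0.59,0.087]'

```text
time_s: 12.47
ee_pos: [0.5085, 0.2967, 0.137]
eef_rot: [2.534, 0.002, 1.704]
force: [-0.1, -0.0, 0.6]
grip_width: 0.03
```

Run:
```python
from h import *
st();rollers(5)
g=EX*.525+EY*.2272+N*-.2785;print(g,go(g,RG))
```

```text
t 12.47 [0.5085 0.2967 0.137 ] [2.534e+00 2.000e-03 1.704e+00] F [-0.1 -0.   0.6] w 0.03
d0 -0.2973
130 115 [0.5094 0.2985 0.0739] up/side 0.4883 0.2285 side rng [0.2241 0.2327] top h 0.0466
135 109 [0.5661 0.306  0.1134] up/side 0.5578 0.2284 side rng [0.2242 0.2332] top h 0.0466
135 110 [0.5377 0.3021 0.0937] up/side 0.523 0.2284 side rng [0.224  0.2329] top h 0.0466
[0.55456744 0.30318983 0.07300353] [4.53, 0.66, -6.55, 0.001, -0.001, 0.0]
```

Emit:
carry_out --commands '[0.36,1,0.2,-1.5,0,0,0,0.36,2.2,0.4,-3.2,0,0,0,0.36,3.4,0.6,-5,0,0,0,0.36,4.5,0.72,-6.5,0,0,0,0.36,4.5,0.72,-6.5,0,0,0,0.36,4.5,0.72,-6.5,0,0,0,1,4.5,0.72,-6.5,0,0,0,1,4.5,0.72,-6.5,0,0,0,1,4.5,0.72,-6.5,0,0,0,1,4.5,0.72,-6.5,0,0,0]' --force 30

```text
time_s: 13.35
ee_pos: [0.5542, 0.3039, 0.0744]
eef_rot: [2.531, 0.001, 1.703]
force: [-1.7, 0.3, 3.0]
grip_width: 0.009
```

Emit:
carry_out --commands '[1,-1.1,-0.15,1.6,0,0,0,1,-2.8,-0.4,4.1,0,0,0,1,-4,-0.5,7,0,0,0,1,-4,-0.5,11,0,0,0,1,-4,-0.5,11,0,0,0]'

```text
time_s: 13.77
ee_pos: [0.5155, 0.3006, 0.1927]
eef_rot: [2.521, -0.004, 1.705]
force: [1.1, -0.1, 1.1]
grip_width: 0.0092
```

Run:
```python
from h import *
st();print(go([.563,-.274,.18],down(90)))
im,d=viewer.camera("wrist");cv2.imwrite("pics/w6.png",im)
```

```text
t 13.77 [0.5155 0.3006 0.1927] [ 2.521 -0.004  1.705] F [ 1.1 -0.1  1.1] w 0.0092
[4.75, -57.46, -1.27, -0.046, 0.619, -0.128]
```

View pics/w6.png

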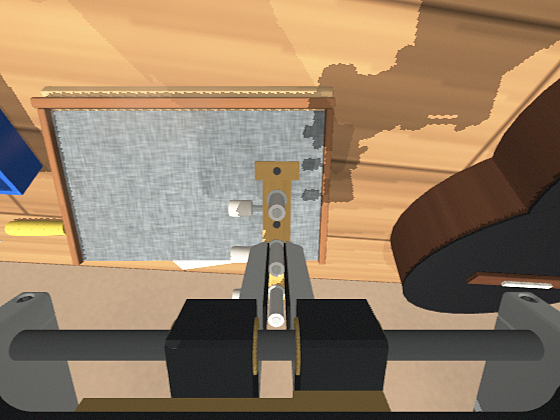

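The tray is empty and the right-hand plate hangs straight in the jaws, with its buttons to the image left (-y). I'll take it to the yellow bin.

Emit:
carry_out --commands '[1,4.7,-15,0,-0.02,0.2,-0.03,1,4.7,-20,0,-0.03,0.35,-0.06,1,4.7,-57.5,0,-0.046,0.619,-0.128,1,4.7,-57.5,0,-0.046,0.619,-0.128,1,4.7,-57.5,0,-0.046,0.619,-0.128,1,4.7,-57.5,0,-0.046,0.619,-0.128,1,4.7,-57.5,0,-0.046,0.619,-0.128,1,4.7,-57.5,0,-0.046,0.619,-0.128,1,4.7,-57.5,0,-0.046,0.619,-0.128,1,4.7,-57.5,0,-0.046,0.619,-0.128,1,4.7,-57.5,0,-0.046,0.619,-0.128,1,4.7,-57.5,0,-0.046,0.619,-0.128]'

```text
time_s: 14.82
ee_pos: [0.5564, -0.189, 0.1875]
eef_rot: [-3.137, 0.002, 1.571]
force: [0.7, 0.3, -1.4]
grip_width: 0.0092
```

Emit:
carry_out --commands '[1,0,0,0,0,0,0]'

```text
time_s: 14.9
ee_pos: [0.5556, -0.195, 0.1862]
eef_rot: [-3.136, 0.003, 1.565]
force: [-0.2, 0.2, -1.7]
grip_width: 0.0096
```

Run:
```python
from h import *
st();print(go([.563,-.275,.09],down(90)))
```

```text
t 14.9 [ 0.5556 -0.195   0.1862] [-3.136e+00  3.000e-03  1.565e+00] F [-0.2  0.2 -1.7] w 0.0096
[0.74, -8.0, -9.62, 0.003, -0.006, 0.005]
```

Emit:
carry_out --commands '[1,0.7,-8,0,0.003,-0.006,0.005,1,0.7,-8,0,0.003,-0.006,0.005,1,0.7,-8,-3,0.003,-0.006,0.005,1,0.7,-8,-6,0.003,-0.006,0.005,1,0.7,-8,-9,0.003,-0.006,0.005,1,0.7,-8,-11,0.003,-0.006,0.005,1,0.7,-8,-11,0.003,-0.006,0.005,1,0.7,-8,-11,0.003,-0.006,0.005]'

```text
time_s: 15.57
ee_pos: [0.5621, -0.2746, 0.0752]
eef_rot: [-3.139, -0.001, 1.57]
force: [0.0, -0.0, -1.1]
grip_width: 0.0093
```

Run:
```python
from h import *
st();print(go([.563,-.275,.029],down(90)))
```

```text
t 15.57 [ 0.5621 -0.2746  0.0752] [-3.139e+00 -1.000e-03  1.570e+00] F [ 0.  -0.  -1.1] w 0.0093
[0.09, -0.04, -4.62, -0.001, -0.002, 0.001]
```

Emit:
carry_out --commands '[1,0,0,-2,0,-0.002,0,1,0,0,-4,0,-0.002,0,1,0,0,-4.6,0,-0.002,0,1,0,0,-4.6,0,-0.002,0,1,0,0,-4.6,0,-0.002,0,1,0,0,-4.6,0,-0.002,0]'

```text
time_s: 16.07
ee_pos: [0.5629, -0.275, 0.0311]
eef_rot: [3.14, 0.0, 1.57]
force: [-0.9, -0.1, 0.2]
grip_width: 0.0089
```

Emit:
carry_out --commands '[1,0,0,-0.15,0,0,0,1,0,0,-0.3,0,0,0,1,0,0,-0.3,0,0,0,1,0,0,-0.3,0,0,0]'

```text
time_s: 16.4
ee_pos: [0.563, -0.2751, 0.0283]
eef_rot: [3.139, 0.001, 1.57]
force: [0.0, -0.5, -2.0]
grip_width: 0.0087
```

Emit:
carry_out --commands '[1,0,0,-0.2,0,0,0,1,0,0,-0.3,0,0,0,1,0,0,-0.3,0,0,0,1,0,0,-0.3,0,0,0]'

```text
time_s: 16.73
ee_pos: [0.563, -0.2751, 0.0253]
eef_rot: [3.139, 0.001, 1.57]
force: [0.4, 0.2, 0.1]
grip_width: 0.0093
```

Emit:
carry_out --commands '[1,0,0,-0.1,0,0,0,1,0,0,-0.12,0,0,0,1,0,0,-0.12,0,0,0]'

```text
time_s: 16.98
ee_pos: [0.5635, -0.2753, 0.0248]
eef_rot: [3.138, 0.001, 1.57]
force: [-0.1, 1.3, 6.3]
grip_width: 0.0089
```

Contact at 24.8 mm, so I'll release, rise and check.

Emit:
carry_out --commands '[0.36,0,0,0,0,0,0,0.36,0,0,0,0,0,0,0.36,0,0,0,0,0,0,0.36,0,0,2.5,0,0,0,0.36,0,0,6,0,0,0,0.36,0,0,10,0,0,0,0.36,-6,0,16,0,0,0,0.36,-12,0,20,0,0,0,0.36,-15,0,20,0,0,0,0.36,-15,0,20,0,0,0,0.36,-15,0,20,0,0,0]'

```text
time_s: 17.9
ee_pos: [0.4107, -0.2754, 0.2275]
eef_rot: [3.136, 0.003, 1.569]
force: [-0.6, -0.6, 0.9]
grip_width: 0.0301
```

Run:
```python
from h import *
st()
im,d=viewer.camera("scene");cv2.imwrite("pics/s7.png",cv2.resize(im[120:370,60:440],None,fx=2.1,fy=2.1,interpolation=cv2.INTER_CUBIC))
P=cloud("scene",d)
for r in nets.silhouettes("scene","plate_a"):
    q=P[r["region"]&(d>0)];print(round(r["confidence"],2),np.median(q,0).round(3),np.percentile(q,[2,98],0).round(3).tolist())
```

```text
t 17.9 [ 0.4107 -0.2754  0.2275] [3.136e+00 3.000e-03 1.569e+00] F [-0.6 -0.6  0.9] w 0.0301
0.93 [ 0.569 -0.109  0.018] [[0.507, -0.132, 0.004], [0.624, -0.091, 0.052]]
0.87 [ 0.568 -0.054  0.018] [[0.508, -0.064, 0.004], [0.613, -0.024, 0.051]]
0.79 [0.391 0.279 0.013] [[0.352, 0.223, -0.001], [0.402, 0.339, 0.046]]
0.63 [ 0.57  -0.28   0.019] [[0.508, -0.307, 0.006], [0.615, -0.266, 0.052]]
```

View pics/s7.png

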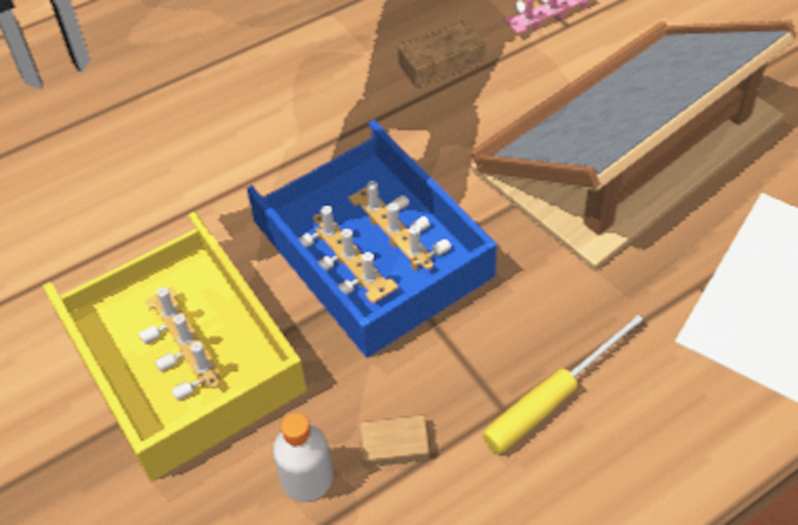

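All three plates lie flat with their rollers up: two side by side in the blue bin at (350,255) and (405,225), and one in the yellow bin at (180,345). The tray is empty and the other things are still in place.

```bash
python3 -c "
from h import *
print(ticket.hand_in())"
```

```text
the job is handed in; nothing more can be done
None
```

All three plates are in their bins: the two left-hand plates side by side in the blue one, the right-hand plate in the yellow one. I gripped each by its middle roller and lowered it until the wrist felt the floor (3 to 6 N, TCP at 24 to 25 mm) before letting go. I handed the job in at about 18 s, against the 67 s limit.

- **Final picture:** all three plates lie flat with their rollers up, strips about 53 mm apart in the blue bin. The tray is empty.
- **Left alone:** the pink look-alike, screwdriver, glue bottle, sanding block and carton show no sign of having been moved.
- **Disagreement:** the scene, top and wrist cameras differed by 3 to 8 mm on the roller positions. I used compromise values, and every grasp closed on the roller at about 9 mm. No check failed.

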